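# Dock the phone in the free charging bay and switch that bay on

### The job

Charge the phone that lies on the desk: slide it along the desk, without lifting it, into the one bay of the charging dock that has no phone, fully home against the backstop, and then flip that bay's toggle lever on. The two phones already in the dock are charged: leave them and their switches as they are, and do not disturb the other things on the desk.

Things in the scene. Friction and masses are not known exactly. Their poses are not given: they have to be found in the camera images.
- phone: The phone to be charged: a dark smartphone in a thick black case, lying face up on the desk away from the dock, 150 (its x) x 72 (y) x 16 mm (z), about 0.26 kg. Origin at the centre of its underside, x along its length. It looks the same as the two docked phones.
- docked_a: One of the two phones that already sit in the dock, same size and origin as phone. Either end bay or the middle one may hold it.
- docked_b: The other phone that already sits in the dock, same size and origin.
- dock: Fixed charging dock of brown wood. Origin: desk level, middle of the line of bay mouths; x points into the bays, y across them. Three bays without floor at y = +92, 0, -92 mm, each 82 wide between guides 10 thick, 22 high, their rounded noses at x = -3. Backstop face at x = 120. Behind it, x = 120 to 182, the switch block, top at z = 42, with a toggle lever in line with each bay.
- bay0 (a point): Where the underside centre of a phone lies when it is fully home in bay 0 (dock x = 45, y = 92 mm, z = 0); axes as the dock's. The phone slides in straight from the desk and then sticks 30 mm out of the bay's mouth.
- bay1 (a point): Where the underside centre of a phone lies when it is fully home in bay 1 (dock x = 45, y = 0 mm, z = 0); axes as the dock's. The phone slides in straight from the desk and then sticks 30 mm out of the bay's mouth.
- bay2 (a point): Where the underside centre of a phone lies when it is fully home in bay 2 (dock x = 45, y = -92 mm, z = 0); axes as the dock's. The phone slides in straight from the desk and then sticks 30 mm out of the bay's mouth.
- lever0 (a joint): Angle in rad of the toggle lever of bay 0: 0 = off, leaning 0.5 rad towards the bays; 1.0 = on, leaning 0.5 rad away from them. Hinge axis along dock y at dock x = 153 mm, y = 92 mm, z = 42 mm. Its weight tips it over to the nearer end; under 1 N at its tip moves it.
- lever0_tip (a point): Tip of the toggle lever of bay 0, 70 mm from its hinge: a bare metal bat handle 26 mm wide and 10 mm thick on its upper 42 mm, its top about 103 mm above the desk.
- lever1 (a joint): Angle in rad of the toggle lever of bay 1: 0 = off, leaning 0.5 rad towards the bays; 1.0 = on, leaning 0.5 rad away from them. Hinge axis along dock y at dock x = 153 mm, y = 0 mm, z = 42 mm. Its weight tips it over to the nearer end; under 1 N at its tip moves it.
- lever1_tip (a point): Tip of the toggle lever of bay 1, 70 mm from its hinge: a bare metal bat handle 26 mm wide and 10 mm thick on its upper 42 mm, its top about 103 mm above the desk.
- lever2 (a joint): Angle in rad of the toggle lever of bay 2: 0 = off, leaning 0.5 rad towards the bays; 1.0 = on, leaning 0.5 rad away from them. Hinge axis along dock y at dock x = 153 mm, y = -92 mm, z = 42 mm. Its weight tips it over to the nearer end; under 1 N at its tip moves it.
- lever2_tip (a point): Tip of the toggle lever of bay 2, 70 mm from its hinge: a bare metal bat handle 26 mm wide and 10 mm thick on its upper 42 mm, its top about 103 mm above the desk.
- mug: Bystander, not part of the job: white mug, 82 mm across and 95 mm. Origin at the centre of its underside.
- calculator: Bystander, not part of the job: grey desk calculator, 140 x 80 x 18 mm. Origin at the centre of its underside.
- stapler: Bystander, not part of the job: black stapler, 145 x 36 x 48 mm. Origin at the centre of its underside.
- glasses_case: Bystander, not part of the job: dark wood spectacle case, 160 x 62 x 36 mm. Origin at the centre of its underside.
- notebook: Bystander, not part of the job: blue notebook, 200 x 140 x 18 mm. Origin at the centre of its underside.
- globe: Bystander, not part of the job: small wooden globe on a brass foot, 132 mm ball, height 186 mm. Origin at the centre of its underside.
- tape_dispenser: Bystander, not part of the job: black tape dispenser, 140 x 55 x 78 mm. Origin at the centre of its underside.

How it is judged:
By the outcome, as a careful person would: the job done as asked, in the order asked, and still so for the second after the job is handed in, with the robot touching nothing.
It also fails if it takes over 64 s, if anything falls off the work surface, if the arm or the gripper's body presses on something with over 40 N, if the wrist force passes 120 N, or if a joint passes its speed limit or range.

### The arm

A 7-joint arm with a two-finger parallel gripper is mounted at the origin on the work surface. World frame = base frame: x ahead of the robot, y to its left, z up, the work surface at z = 0. Lengths are in m, angles in rad, forces in N, time in s.
With the tool pointing down it reaches from about 0.4 to 0.85 m from the base axis. Payload 6.9 kg.
Tool frame: the origin (TCP) lies at the very end of the fingers, on their centre line; the grasp point (between the pads) lies 19 mm behind it (grasp_offset is the distance from the TCP to the grasp point, in m); z points along the fingers, y is the line along which they close (so a half turn about z gives the same grasp; the last joint's range is limited). The gripper opens to 85 mm and grips with 20 to 120 N. Pads are 22 mm wide; open, the fingers measure 114 mm over their backs; the gripper's body (76 mm by 85 mm) begins 54 mm behind the grasp point. The pads swing forward as they close: fully open they stand 13 mm farther back than shut.
Start: joints at [0.105, 0.507, -0.238, 1.5, 0.126, 1.149, -0.155], TCP at [0.625, -0, 0.231] pointing down, gripper open.
Joint ranges: [-3.08, 3.08], [-0.24, 2.05], [-1.43, 1.35], [0, 2.5], [-1.52, 4.66], [0.17, 1.96], [-2.89, 2.89]. Speed limits (rad/s): [2.39, 2.39, 3.14, 3.14, 3.14, 3.14, 3.14].

### API

Orientations are given as a unit quaternion [w, x, y, z].
In Python, from workcell import state, capture, close_job, grasp_offset gives the robot as it stands. The module is installed in compiled form; this text tells all that it offers.
- The arm moves only by the tool send_rows, never from a script. Its arguments are lists of equal length, an entry for each row: "delta_rot": the turn, a rotation vector about the tool's x, y, z in degrees, a list of three; "linear": the shift along the tool's x, y, z in cm, a list of three; "gripper": the finger opening in cm, from 0 to 8.54. A call has 1 to 20 rows; each row is the pose to reach, as a shift and turn from the pose commanded when the call began, along the tool's axes at that moment; what a row does not reach only later rows make up. A row lasts 1/12 s, in which the tool goes at most 41.7 mm and 7.16 degrees, less where a joint would pass 70% of its speed; a pose out of reach is approached as far as the arm can. A call with a gripper value outside its range is refused whole. The fingers move at their own pace and stop on an object; the grip force is fixed at half the most. Time passes only in rows, so rows that repeat a pose let the fingers close. It gives the time, the measured TCP pose, the force, the opening and the grip force at its end, in the units of the state.
- state(): the state, without advancing time (a new reading comes with each control period).
- capture(name): name is "scene" or "side" or "wrist"; returns a dict with "frame" (420x560x3 uint8, red, green, blue), "range_z" (420x560 float32, m along the optical axis (not along the pixel's ray), 0 where there is no reading), "vertical_fov" (degrees; the focal length in pixels is half the picture's height over the tangent of half this angle, whatever the lens; pixels are square), "cx", "cy" (the principal point, pixels), "R" (3x3) and "t" (3): a world point X has camera coordinates R X + t. Camera axes: x right, y down, z forward; pixel columns grow to the right and rows downward; lengths in m; the calibration is good to about 2 mm. A picture is of the moment at which its call begins.
- close_job(): hands the job in; it is judged then, once.
The state is a dict: "clock": time; "joints": joint angles; "dq": joint speeds; "tau": joint torques, N m; "tcp_pos": TCP position; "tool_rot": TCP orientation; "ft_force": force on the tool from outside, world axes, zero at the start; "ft_torque": the same for the moment, N m; "finger_gap": opening from 0.0 (shut) to 1.0 (fully open); "gripper_force": force on a finger pad.
Only numpy, scipy, OpenCV 4.12 (cv2) and the standard library are available. Lean on these libraries where they do the work, as an engineer would, in place of code of your own. Each camera call takes 0.05 s, during which the arm holds its last target. There are 200 camera calls.

## Working session

There is one attempt and no reset: what is moved stays moved. The work goes in short steps, Python scripts to look and compute and a tool call to move; the robot and the scene stay as the last step left them, time stands still between calls to the robot, and variables do not carry over. Pictures are saved under pics/ and viewed, at most 10 in all, crops included, and the job is handed in when it is done.

Besides the shell and the picture viewer there is one more tool, called as name(argument=value, ...) on one line, values as JSON. send_rows: Moves the arm, as the interface text tells. Its arguments: {"type":"object","properties":{"delta_rot":{"type":"array"},"linear":{"type":"array"},"gripper":{"type":"array"}},"required":["delta_rot","linear","gripper"]}

```bash
mkdir -p pics
cat > h.py <<'E'
import numpy as np, cv2
from workcell import state, capture, close_job, grasp_offset
def f(c): return c["frame"].shape[0]/2/np.tan(np.radians(c["vertical_fov"])/2)
def cloud(c):
    z=c["range_z"]; h,w=z.shape; u,v=np.meshgrid(np.arange(w),np.arange(h)); k=f(c)
    P=np.stack([(u-c["cx"])*z/k,(v-c["cy"])*z/k,z],-1)
    W=(P-c["t"])@c["R"]; W[z==0]=np.nan; return W
def ray(c,u,v,z):
    d=np.array([(u-c["cx"])/f(c),(v-c["cy"])/f(c),1.])@c["R"]; o=-c["R"].T@c["t"]
    return o+d*(z-o[2])/d[2]
def save(c,n): cv2.imwrite(f"pics/{n}.png",c["frame"][:,:,::-1])
E
python3 - <<'E'
from h import *
s=state();print({k:np.round(v,3) for k,v in s.items()},grasp_offset if not callable(grasp_offset) else grasp_offset())
fr=[]
for n in("scene","side"):
    c=capture(n);save(c,n+"0");np.savez(n+"0.npz",**c);print(n,c["t"],(-c["R"].T@c["t"]).round(3))
E
```

```text
{'clock': np.float64(0.0), 'joints': array([ 0.105,  0.508, -0.237,  1.501,  0.126,  1.149, -0.155]), 'dq': array([ 0.001, -0.001, -0.001, -0.001, -0.002, -0.001,  0.002]), 'tau': array([ 1.0000e-03, -6.2059e+01, -2.1870e+00, -2.4966e+01,  1.2000e-02,
        1.2000e-02,  0.0000e+00]), 'tcp_pos': array([ 0.625, -0.   ,  0.23 ]), 'tool_rot': array([-0.001,  0.707,  0.707, -0.001]), 'ft_force': array([0.393, 0.554, 0.989]), 'ft_torque': array([ 0.05 , -0.005,  0.026]), 'gripper_force': np.float64(0.0), 'finger_gap': np.float64(0.995)} 0.0187
scene [ 0.29426711 -0.35909175  1.78977616] [1.285 0.539 1.215]
side [0.55003594 0.11128656 1.3404842 ] [0.402 0.932 1.04 ]
```

View pics/scene0.png

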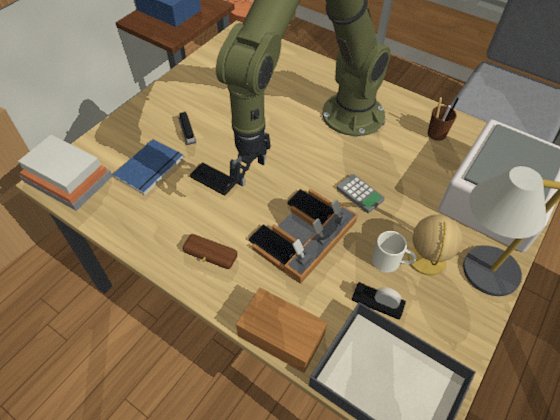

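View pics/side0.png

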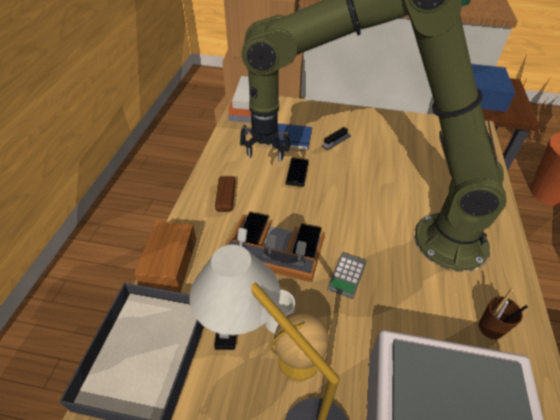

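The scene view shows the free phone at (212,178), the dock at (305,232) with its middle bay empty, and phones in the two end bays at (272,245) and (312,206). The side view shows the phone at (297,172) and the dock at (280,245).

Run:
```python
from h import *
for n in("scene","side"):
    c=dict(np.load(n+"0.npz"));W=cloud(c)
    g=c["frame"].astype(int);dark=(g.max(2)<60)
    m=dark&(W[...,2]>0.006)&(W[...,2]<0.03)
    k,l,st,ce=cv2.connectedComponentsWithStats(m.astype(np.uint8))
    for i in range(1,k):
        if st[i,4]<60: continue
        p=W[l==i]; r=cv2.minAreaRect(p[:,:2].astype(np.float32)*1000)
        print(n,"dark",ce[i].round(),st[i,4],np.round(np.median(p,0),3),[np.round(x,1) for x in r])
    # dock block top
    X=W; sel=(X[...,2]>0.036)&(X[...,2]<0.046)&(X[...,0]>.4)&(X[...,0]<1)&(X[...,1]>-.1)&(X[...,1]<.4)
    k,l,st,ce=cv2.connectedComponentsWithStats(sel.astype(np.uint8))
    for i in range(1,k):
        if st[i,4]<60: continue
        p=W[l==i]; r=cv2.minAreaRect(p[:,:2].astype(np.float32)*1000)
        print(n,"top",ce[i].round(),st[i,4],np.round(np.median(p,0),3),[np.round(x,1) for x in r])
    sel=(X[...,2]>0.055)&(X[...,2]<0.12)&(X[...,0]>.4)&(X[...,0]<.95)&(X[...,1]>-.05)&(X[...,1]<.35)
    k,l,st,ce=cv2.connectedComponentsWithStats(sel.astype(np.uint8))
    for i in range(1,k):
        if st[i,4]<15: continue
        p=W[l==i]; print(n,"hi",ce[i].round(),st[i,4],np.round(np.median(p,0),3),p.min(0).round(3),p.max(0).round(3))
c=dict(np.load("scene0.npz"))
a=cv2.resize(c["frame"][150:290,180:380],(800,560),interpolation=cv2.INTER_CUBIC)
cv2.imwrite("pics/crop1.png",a[:,:,::-1])
```

```text
scene dark [435. 135.] 74 [-0.051  0.304  0.016] [array([-53.6, 303.4]), array([64.6, 30.2]), np.float64(85.6)]
scene dark [213. 178.] 719 [ 0.559 -0.214  0.016] [array([ 556. , -218.2]), array([ 68.8, 149.9]), np.float64(1.7)]
scene dark [311. 206.] 752 [0.471 0.112 0.017] [array([471.7, 111.7]), array([140.8,  78.2]), np.float64(89.5)]
scene dark [273. 244.] 891 [0.656 0.097 0.017] [array([654. ,  95.9]), array([141. ,  73.6]), np.float64(84.2)]
scene dark [478. 261.] 91 [0.359 0.62  0.017] [array([359.5, 620.5]), array([69.2, 16.7]), np.float64(85.6)]
scene dark [377. 302.] 586 [0.653 0.428 0.022] [array([640.3, 438.9]), array([ 53.4, 137.4]), np.float64(10.9)]
scene dark [422. 356.] 430 [0.705 0.613 0.022] [array([711.1, 581.9]), array([331.2, 110.2]), np.float64(69.7)]
scene dark [334. 348.] 87 [0.825 0.408 0.016] [array([817.7, 408.9]), array([  2.7, 200.2]), np.float64(89.9)]
scene dark [335. 401.] 184 [0.939 0.478 0.018] [array([939.6, 477.7]), array([147.4,   3.1]), np.float64(89.9)]
scene top [320. 242.] 1266 [0.59  0.219 0.041] [array([569.2, 214.6]), array([ 62.3, 287. ])
[... 1548 characters left out ...]
.4, 122. ]), np.float64(89.8)]
side top [224. 191.] 301 [ 0.781 -0.031  0.038] [array([781.8, -34.4]), array([ 53.8, 140.5]), np.float64(11.4)]
side top [171. 272.] 134 [0.817 0.363 0.041] [array([823.9, 293.8]), array([228.9,  99.3]), np.float64(65.3)]
side top [283. 259.] 896 [0.523 0.216 0.043] [array([543.7, 213.5]), array([ 65.6, 235.1]), np.float64(85.5)]
side hi [167. 247.] 2103 [0.864 0.268 0.082] [0.802 0.166 0.055] [0.939 0.35  0.087]
side hi [242. 236.] 128 [0.658 0.186 0.088] [0.643 0.17  0.056] [0.673 0.21  0.109]
side hi [270. 243.] 146 [0.569 0.194 0.085] [0.554 0.177 0.055] [0.586 0.221 0.109]
side hi [300. 251.] 158 [0.476 0.202 0.083] [0.46  0.185 0.055] [0.495 0.227 0.108]
```

View pics/crop1.png

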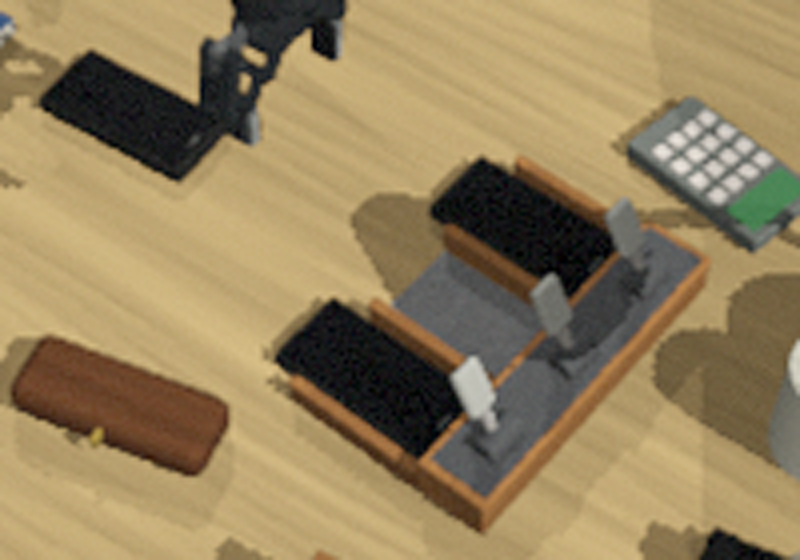

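The crop shows the middle bay clear, and all three levers leaning towards the bays. The dock axis is at about 85.2° and its origin is near (0.557, 0.064). The phone is near (0.554, -0.218) at about 91°. I'll move over the rear of the phone and check with the wrist camera.

send_rows(linear=[[-2,-0.6,1],[-4.5,-1.4,2.4],[-7.5,-2.3,4],[-10.5,-3.2,5.6],[-13.5,-4.1,7.2],[-16.5,-5,8.6],[-19.5,-5.9,10],[-22,-6.6,11],[-23.4,-7,11.8],[-23.9,-7.1,12],[-23.9,-7.1,12],[-23.9,-7.1,12],[-23.9,-7.1,12]], delta_rot=[[0,0,0],[0,0,0],[0,0,0],[0,0,0],[0,0,0],[0,0,0],[0,0,0],[0,0,0],[0,0,0],[0,0,0],[0,0,0],[0,0,0],[0,0,0]], gripper=[8.54,8.54,8.54,8.54,8.54,8.54,8.54,8.54,8.54,8.54,8.54,8.54,8.54])

```text
clock: 1.18
tcp_pos: [0.5554, -0.2366, 0.112]
tool_rot: [0.0, 0.706, 0.708, 0.001]
ft_force: [0.2, -0.5, 0.2]
finger_gap: 0.998
gripper_force: 0.0
```

Run:
```python
from h import *
for n in("scene","side","wrist"):
    c=capture(n);np.savez(n+"1.npz",**c);W=cloud(c)
    if n=="wrist": save(c,"wrist1")
    g=c["frame"].astype(int);dark=(g.max(2)<60)
    m=dark&(W[...,2]>0.008)&(W[...,2]<0.028)&(abs(W[...,0]-.56)<.18)&(W[...,1]>-.34)&(W[...,1]<.3)
    k,l,st,ce=cv2.connectedComponentsWithStats(m.astype(np.uint8))
    for i in range(1,k):
        if st[i,4]<60: continue
        p=W[l==i]; r=cv2.minAreaRect(p[:,:2].astype(np.float32)*1000)
        print(n,"dark",ce[i].round(),st[i,4],np.round(np.median(p,0),3),[np.round(x,1) for x in r])
# guides: brownish points z 18..26 in dock frame estimate
c=dict(np.load("scene1.npz"));
a=np.radians(85.2);ex=np.array([np.cos(a),np.sin(a)]);ey=np.array([-ex[1],ex[0]]);o=np.array([.5566,.0641])
for n in("scene","side"):
    c=dict(np.load(n+"1.npz"));W=cloud(c);d=W[...,:2]-o;X=d@ex;Y=d@ey
    hsv=cv2.cvtColor(c["frame"],cv2.COLOR_RGB2HSV)
    b=(hsv[...,1]>100)&(W[...,2]>.017)&(W[...,2]<.027)&(X>-.01)&(X<.11)&(abs(Y)<.16)
    for yc in(-.138,-.046,.046,.138):
        s=b&(abs(Y-yc)<.02)
        if s.sum()>10: print(n,yc,s.sum(),"x",np.percentile(X[s],[2,98]).round(4),"y",np.median(Y[s]).round(4),"slope",np.polyfit(X[s],Y[s],1).round(4))
```

```text
scene dark [213. 178.] 704 [ 0.558 -0.214  0.016] [array([ 557. , -216.6]), array([ 69.6, 152. ]), np.float64(2.4)]
scene dark [311. 206.] 751 [0.471 0.113 0.017] [array([471.1, 111.8]), array([140.7,  77.1]), np.float64(86.8)]
scene dark [273. 244.] 892 [0.656 0.097 0.017] [array([655.,  96.]), array([141.5,  74.8]), np.float64(84.4)]
side dark [297. 172.] 456 [ 0.552 -0.209  0.018] [array([ 552.4, -217.7]), array([ 65.8, 146.4]), np.float64(1.2)]
side dark [254. 227.] 517 [0.644 0.085 0.018] [array([650.7,  90.5]), array([128.8,  70.8]), np.float64(85.6)]
side dark [308. 239.] 551 [0.461 0.1   0.018] [array([467.8, 107.2]), array([129.5,  72.1]), np.float64(86.6)]
wrist dark [282. 190.] 14416 [ 0.558 -0.223  0.016] [array([ 558.2, -227.2]), array([ 54.8, 135.3]), np.float64(3.7)]
scene -0.138 138 x [0.0013 0.1081] y -0.1386 slope [ 0.0156 -0.1383]
scene -0.046 99 x [-0.0006  0.0851] y -0.0474 slope [-0.029  -0.0472]
scene 0.046 100 x [0.0007 0.0827] y 0.0463 slope [0.0017 0.0477]
scene 0.138 93 x [-0.0004  0.0862] y 0.1362 slope [-0.0458  0.1376]
side -0.138 95 x [-0.0025  0.1006] y -0.1373 slope [-0.0254 -0.1355]
side -0.046 106 x [-0.0037  0.0999] y -0.0468 slope [-0.0156 -0.0476]
side 0.046 95 x [-0.0043  0.1011] y 0.0462 slope [-0.0219  0.0481]
side 0.138 107 x [-0.0045  0.1039] y 0.1367 slope [-0.0072  0.1353]
```

View pics/wrist1.png

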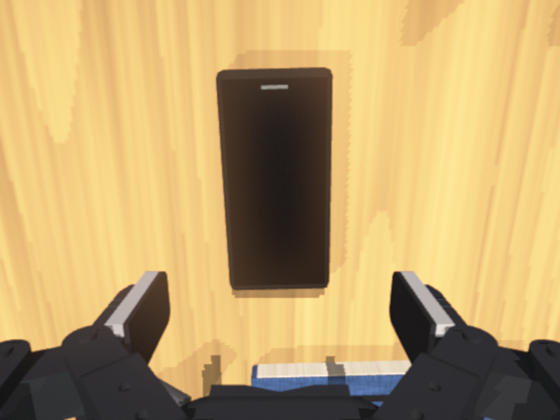

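The wrist view shows the phone with corners near (218,70), (332,68), (328,289) and (230,290), between the fingers. The notebook edge lies behind it at row ~370.

Run:
```python
from h import *
c=dict(np.load("wrist1.npz"))
g=c["frame"].max(2)<95; g=(g&(np.arange(420)[:,None]<300)).astype(np.uint8)
n,l,st,ce=cv2.connectedComponentsWithStats(g); i=l[180,280]; print(st[i])
cn=max(cv2.findContours((l==i).astype(np.uint8),0,1)[0],key=cv2.contourArea)[:,0]
P=np.array([ray(c,u,v,.016)[:2] for u,v in cn]).astype(np.float32)*1000
print(cv2.minAreaRect(P))
for u,v in((255,366),(405,362)): print(ray(c,u,v,.018))
W=cloud(c);print(W[380,330],W[275,140:180:8],W[278,395])
```

```text
[  217    69   114   221 22991]
((554.7037353515625, -221.3155975341797), (68.80253601074219, 145.80874633789062), 1.5227508544921875)
[ 0.53857464 -0.35811673  0.018     ]
[ 0.65088186 -0.35437994  0.018     ]
[ 0.59541341 -0.37076226  0.01797029] [[ 4.52776304e-01 -2.92043678e-01  5.25464463e-05]
 [ 5.08951668e-01 -2.25789425e-01  1.31320942e-01]
 [ 5.12180208e-01 -2.25295413e-01  1.32288917e-01]
 [ 5.13611727e-01 -2.27435457e-01  1.28036407e-01]
 [ 4.76183331e-01 -2.92719916e-01 -1.37946468e-03]] [ 0.59893115 -0.22804775  0.12891263]
```

send_rows(linear=[[0,0,2],[0,0,4],[0,0,6],[0,0,8],[0,0,9.5],[0,0,10.5],[0,0,11],[0,0,11.3],[0,0,11.4],[0,0,11.4],[0,0,11.4],[0,0,11.4]], delta_rot=[[0,0,-1.5],[0,0,-1.5],[0,0,-1.5],[0,0,-1.5],[0,0,-1.5],[0,0,-1.5],[0,0,-1.5],[0,0,-1.5],[0,0,-1.5],[0,0,-1.5],[0,0,-1.5],[0,0,-1.5]], gripper=[8.54,8.54,8.54,8.54,8.54,8.54,8.54,8.54,8.54,8.54,8.54,8.54])

```text
clock: 2.33
tcp_pos: [0.5544, -0.2392, -0.0019]
tool_rot: [0.001, 0.698, 0.716, 0.0]
ft_force: [0.7, -0.4, 0.1]
finger_gap: 1.005
gripper_force: 0.0
```

send_rows(linear=[[0,0,0],[0,0,0],[0,0,0],[0,0,0],[0,0,0],[0,0,0],[0,0,0],[0,0,0]], delta_rot=[[0,0,0],[0,0,0],[0,0,0],[0,0,0],[0,0,0],[0,0,0],[0,0,0],[0,0,0]], gripper=[7.8,7.5,7.3,7.2,7.1,7.0,7.0,7.0])

```text
clock: 3.0
tcp_pos: [0.554, -0.2391, -0.0022]
tool_rot: [0.0, 0.698, 0.716, -0.0]
ft_force: [-1.2, 0.9, 6.2]
finger_gap: 0.829
gripper_force: 47.3
```

Run:
```python
from h import *
c=capture("wrist");save(c,"wrist2");W=cloud(c)
g=c["frame"].max(2)<60
print(state()["ft_force"],state()["finger_gap"])
for v in (100,150,200,250): print(W[v,280].round(4))
```

```text
[-2.03800834 -0.14799252  6.87068698] 0.8254492962346742
[ 0.5536 -0.1671  0.0155]
[ 0.554  -0.183   0.0151]
[ 0.5544 -0.2     0.0159]
[ 0.5549 -0.2187  0.0155]
```

View pics/wrist2.png

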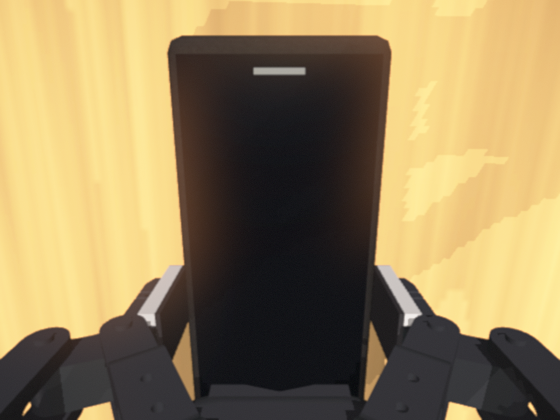

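send_rows(linear=[[0.4,0,0],[1.2,0,0],[2.4,0,0],[3.8,0,0],[5.4,0,0],[7,0,0],[8.6,-0.1,0],[10.2,-0.1,0],[11.8,-0.1,0],[13.4,-0.1,0],[15,-0.1,0],[16.4,-0.2,0],[17.6,-0.2,0],[18.5,-0.2,0],[19.1,-0.2,0],[19.3,-0.2,0],[19.3,-0.2,0],[19.3,-0.2,0],[19.3,-0.2,0]], delta_rot=[[0,0,0.1],[0,0,0.3],[0,0,0.7],[0,0,1.2],[0,0,1.7],[0,0,2.2],[0,0,2.8],[0,0,3.3],[0,0,3.9],[0,0,4.4],[0,0,4.9],[0,0,5.4],[0,0,5.8],[0,0,6.1],[0,0,6.2],[0,0,6.3],[0,0,6.3],[0,0,6.3],[0,0,6.3]], gripper=[7,7,7,7,7,7,7,7,7,7,7,7,7,7,7,7,7,7,7])

```text
clock: 4.63
tcp_pos: [0.5473, -0.046, -0.0021]
tool_rot: [0.0, 0.736, 0.677, 0.0]
ft_force: [-0.4, -1.3, 5.7]
finger_gap: 0.826
gripper_force: 47.6
```

Run:
```python
from h import *
c=capture("wrist");save(c,"wrist3");np.savez("wrist3.npz",**c);W=cloud(c)
a=np.radians(85.2);ex=np.array([np.cos(a),np.sin(a)]);ey=np.array([-ex[1],ex[0]]);o=np.array([.5566,.0641])
s=state();print(s["tcp_pos"],(s["tcp_pos"][:2]-o)@ex,(s["tcp_pos"][:2]-o)@ey,s["tool_rot"].round(4))
for v in (100,150,200,250): print(W[v,280].round(4))
```

```text
[ 0.54728272 -0.04596492 -0.00217134] -0.11045855903483244 7.460788763999124e-05 [4.00e-04 7.36e-01 6.77e-01 3.00e-04]
[0.5546 0.0258 0.0154]
[0.5533 0.0099 0.015 ]
[ 0.5519 -0.0071  0.0156]
[ 0.5504 -0.0254  0.0161]
```

View pics/wrist3.png

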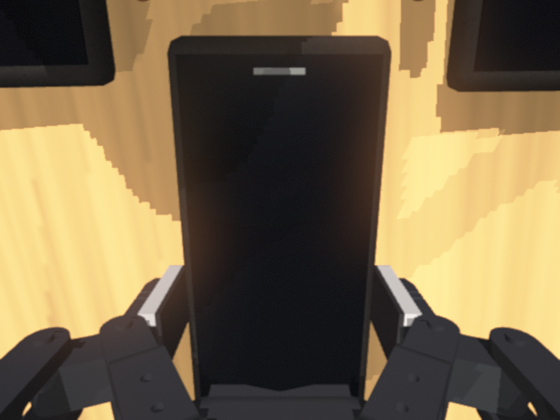

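The wrist view shows the phone (170–390) centred between the docked phones (inner edges at 113 and 448) and square to them. The guide noses are just visible at (143,0) and (418,0). Sliding in.

send_rows(linear=[[0.2,0,0],[0.6,0,0],[1.1,0,0],[1.7,0,0],[2.3,0,0],[2.9,0,0],[3.5,0,0],[4.1,0,0],[4.7,0,0],[5.2,0,0],[5.6,0,0],[5.8,0,0],[5.8,0,0],[5.8,0,0]], delta_rot=[[0,0,0],[0,0,0],[0,0,0],[0,0,0],[0,0,0],[0,0,0],[0,0,0],[0,0,0],[0,0,0],[0,0,0],[0,0,0],[0,0,0],[0,0,0],[0,0,0]], gripper=[7,7,7,7,7,7,7,7,7,7,7,7,7,7])

```text
clock: 5.85
tcp_pos: [0.552, 0.0109, -0.0022]
tool_rot: [0.001, 0.736, 0.677, -0.0]
ft_force: [-0.6, -2.9, 6.5]
finger_gap: 0.828
gripper_force: 47.7
```

Run:
```python
from h import *
a=np.radians(85.2);ex=np.array([np.cos(a),np.sin(a)]);ey=np.array([-ex[1],ex[0]]);o=np.array([.5566,.0641])
s=state();print(s["ft_force"],(s["tcp_pos"][:2]-o)@ex,(s["tcp_pos"][:2]-o)@ey)
c=capture("scene");W=cloud(c);g=c["frame"].max(2)<60
d=W[...,:2]-o;X=d@ex;Y=d@ey
m=g&(W[...,2]>.008)&(W[...,2]<.028)
for yc in(-.092,0,.092):
    q=m&(abs(Y-yc)<.04)&(X>-.15)&(X<.13);print(yc,q.sum(),np.percentile(X[q],[1,99]).round(3),np.percentile(Y[q],[2,98]).round(4))
```

```text
[-0.55461112 -2.89594597  6.4976295 ] -0.05340885119975088 9.346025280141462e-05
-0.092 892 [-0.029  0.108] [-0.1261 -0.0619]
0 614 [-0.098  0.042] [-0.0344  0.0353]
0.092 748 [-0.027  0.108] [0.0582 0.1243]
```

send_rows(linear=[[0,0,0],[0,0,0],[0,0,0],[0,0,0],[0,0,-1],[0,0,-3],[0,0,-5],[-1,0,-5.5],[-3,0,-5.5],[-5.5,0,-5.5],[-7.5,0,-5.5],[-8.7,0,-5],[-9,0,-4],[-9,0,-3],[-9,0,-2],[-9,0,-1.2],[-9,0,-0.8],[-9,0,-0.6],[-9,0,-0.6],[-9,0,-0.6]], delta_rot=[[0,0,0],[0,0,0],[0,0,0],[0,0,0],[0,0,0],[0,0,0],[0,0,0],[0,0,0],[0,0,0],[0,0,0],[0,0,0],[0,0,0],[0,0,0],[0,0,0],[0,0,0],[0,0,0],[0,0,0],[0,0,0],[0,0,0],[0,0,0]], gripper=[8.54,8.54,8.54,8.54,8.54,8.54,8.54,7,5,3.5,3.5,3.5,3.5,3.5,3.5,3.5,3.5,3.5,3.5,3.5])

```text
clock: 7.57
tcp_pos: [0.5444, -0.0775, 0.0033]
tool_rot: [-0.0, 0.736, 0.677, 0.0]
ft_force: [0.3, -0.3, -1.1]
finger_gap: 0.407
gripper_force: 0.0
```

send_rows(linear=[[0.4,0,0],[0.9,0,0],[1.4,0,0],[1.9,0,0],[2.4,0,0],[3,0,0],[3.6,0,0],[4.2,0,0],[4.8,0,0],[5.4,0,0],[6,0,0],[6.6,0,0],[7.2,0,0],[7.8,0,0],[8.3,0,0],[8.7,0,0],[9,0,0],[9.2,0,0],[9.2,0,0]], delta_rot=[[0,0,0],[0,0,0],[0,0,0],[0,0,0],[0,0,0],[0,0,0],[0,0,0],[0,0,0],[0,0,0],[0,0,0],[0,0,0],[0,0,0],[0,0,0],[0,0,0],[0,0,0],[0,0,0],[0,0,0],[0,0,0],[0,0,0]], gripper=[3.5,3.5,3.5,3.5,3.5,3.5,3.5,3.5,3.5,3.5,3.5,3.5,3.5,3.5,3.5,3.5,3.5,3.5,3.5])

```text
clock: 9.15
tcp_pos: [0.5519, 0.0144, 0.0032]
tool_rot: [-0.0, 0.736, 0.677, 0.0]
ft_force: [0.3, -0.1, -0.5]
finger_gap: 0.409
gripper_force: 0.3
```

```bash
cat > m.py <<'E'
from h import *
a=np.radians(85.2);ex=np.array([np.cos(a),np.sin(a)]);ey=np.array([-ex[1],ex[0]]);o=np.array([.5566,.0641])
s=state();print(s["ft_force"],(s["tcp_pos"][:2]-o)@ex,(s["tcp_pos"][:2]-o)@ey,s["tcp_pos"][2])
for n in("scene","side"):
    c=capture(n);W=cloud(c);g=c["frame"].max(2)<60
    d=W[...,:2]-o;X=d@ex;Y=d@ey
    m=g&(W[...,2]>.008)&(W[...,2]<.028)
    for yc in(-.092,0,.092):
        q=m&(abs(Y-yc)<.04)&(X>-.15)&(X<.13);print(n,yc,q.sum(),np.percentile(X[q],[1,99]).round(4),np.percentile(Y[q],[2,98]).round(4))
        q=(W[...,2]>.09)&(W[...,2]<.12)&(abs(Y-yc)<.03)&(X>.08)&(X<.22)
        if q.any(): print("  lever tip x",np.median(X[q]).round(3),Y[q].mean().round(3),W[...,2][q].max().round(3))
E
python3 m.py
```

```text
[ 0.25242196 -0.13612576 -0.47379405] -0.049898505726767614 0.0005042558025470782 0.00317930060981126
scene -0.092 891 [-0.0279  0.1085] [-0.1265 -0.0617]
  lever tip x 0.125 -0.093 0.106
scene 0 868 [-0.0491  0.108 ] [-0.034  0.032]
  lever tip x 0.125 -0.002 0.108
scene 0.092 745 [-0.0271  0.1082] [0.0577 0.1243]
  lever tip x 0.124 0.091 0.109
side -0.092 510 [-0.0262  0.0944] [-0.123  -0.0575]
  lever tip x 0.124 -0.091 0.107
side 0 568 [-0.041  0.098] [-0.0308  0.0357]
  lever tip x 0.123 0.0 0.108
side 0.092 553 [-0.0269  0.0963] [0.0585 0.127 ]
  lever tip x 0.123 0.093 0.109
```

send_rows(linear=[[0.2,0,0],[0.4,0,0],[0.6,0,0],[0.7,0,0],[0.8,0,0],[0.9,0,0],[0.9,0,0]], delta_rot=[[0,0,0],[0,0,0],[0,0,0],[0,0,0],[0,0,0],[0,0,0],[0,0,0]], gripper=[3.5,3.5,3.5,3.5,3.5,3.5,3.5])

```text
clock: 9.83
tcp_pos: [0.5523, 0.019, 0.0031]
tool_rot: [0.001, 0.737, 0.676, -0.002]
ft_force: [-1.0, -10.6, -0.0]
finger_gap: 0.415
gripper_force: 5.4
```

```bash
python3 m.py
```

```text
[ -1.03440342 -10.57045835  -0.01475768] -0.045279875793447576 0.000562417552173203 0.0031167887885805365
scene -0.092 903 [-0.028   0.1086] [-0.1267 -0.0609]
  lever tip x 0.126 -0.094 0.107
scene 0 831 [-0.0429  0.1077] [-0.0337  0.0311]
  lever tip x 0.125 -0.001 0.108
scene 0.092 745 [-0.026   0.1079] [0.058  0.1245]
  lever tip x 0.124 0.091 0.107
side -0.092 510 [-0.027   0.0957] [-0.1227 -0.0576]
  lever tip x 0.123 -0.091 0.11
side 0 548 [-0.0367  0.0987] [-0.0309  0.0356]
  lever tip x 0.123 0.0 0.108
side 0.092 549 [-0.0262  0.0971] [0.0586 0.1269]
  lever tip x 0.124 0.092 0.108
```

send_rows(linear=[[0.2,0,0],[0.4,0,0],[0.6,0,0],[0.6,0,0],[0.6,0,0],[0.6,0,0]], delta_rot=[[0,0,0],[0,0,0],[0,0,0],[0,0,0],[0,0,0],[0,0,0]], gripper=[3.5,3.5,3.5,3.5,3.5,3.5])

```text
clock: 10.43
tcp_pos: [0.5522, 0.0192, 0.0032]
tool_rot: [0.003, 0.738, 0.674, -0.004]
ft_force: [-0.7, -23.6, 3.0]
finger_gap: 0.41
gripper_force: 12.4
```

send_rows(linear=[[-1.5,0,0],[-3,0,0],[-5,0,0],[-7,0,0],[-7,0,-2],[-7,0,-5],[-7,0,-8],[-7,0,-11],[-7,0,-13],[-7,0,-13]], delta_rot=[[0,0,0],[0,0,0],[0,0,0],[0,0,0],[0,0,0],[0,0,0],[0,0,0],[0,0,0],[0,0,0],[0,0,0]], gripper=[3.5,3.5,3.5,3.5,0,0,0,0,0,0])

```text
clock: 11.27
tcp_pos: [0.5499, -0.0405, 0.1377]
tool_rot: [0.002, 0.736, 0.677, 0.003]
ft_force: [0.1, -1.0, -0.6]
finger_gap: 0.0
gripper_force: 0.0
```

```bash
python3 m.py
python3 - <<'E'
from h import *
c=capture("wrist");save(c,"wrist4");np.savez("wrist4.npz",**c)
E
```

```text
[ 0.14201425 -1.02183688 -0.59314276] -0.10479727052737711 -0.0020595109436170045 0.13767426753339335
scene -0.092 900 [-0.0277  0.1082] [-0.1268 -0.0609]
  lever tip x 0.124 -0.093 0.107
scene 0 810 [-0.0252  0.1083] [-0.0338  0.0317]
  lever tip x 0.125 -0.001 0.109
scene 0.092 746 [-0.0268  0.1083] [0.0579 0.1244]
  lever tip x 0.124 0.091 0.106
side -0.092 511 [-0.0268  0.0955] [-0.1225 -0.0574]
  lever tip x 0.123 -0.091 0.109
side 0 533 [-0.0259  0.0978] [-0.0309  0.0357]
  lever tip x 0.123 0.0 0.109
side 0.092 554 [-0.0257  0.0969] [0.0584 0.1273]
  lever tip x 0.123 0.092 0.108
```

View pics/wrist4.png

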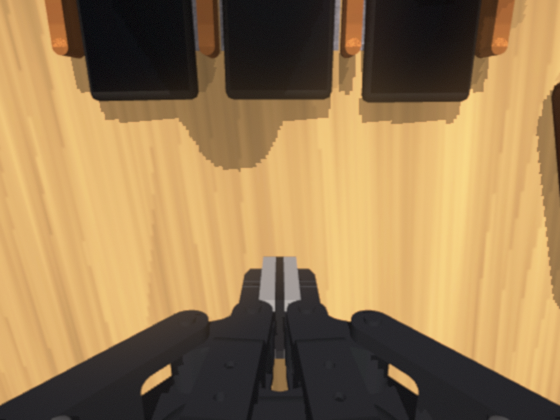

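The wrist view shows the middle phone's rear edge (row ~97) level with its neighbours (98 and 100), so it is fully home. The cameras put all three rear edges at about dock x = -26 mm. Next, flip lever 1.

send_rows(linear=[[1,0,0],[3,0,0],[6,0,0],[9,0,0],[12,0,0],[14.5,0,0],[16,0,1],[16.5,0,2.5],[16.5,0,4],[16.5,0,5],[16.5,0,5.3],[16.5,0,5.3]], delta_rot=[[0,0,0],[0,0,0],[0,0,0],[0,0,0],[0,0,0],[0,0,0],[0,0,0],[0,0,0],[0,0,0],[0,0,0],[0,0,0],[0,0,0]], gripper=[0,0,0,0,0,0,0,0,0,0,0,0])

```text
clock: 12.42
tcp_pos: [0.5602, 0.1232, 0.0788]
tool_rot: [-0.001, 0.736, 0.677, -0.001]
ft_force: [-0.1, 0.2, 0.4]
finger_gap: -0.0
gripper_force: 0.0
```

send_rows(linear=[[0.5,0,0],[1.2,0,0],[2,0,0],[2.8,0,0],[3.4,0,0],[4,0,0],[4.6,0,0],[5.2,0,0],[5.8,0,0],[6.4,0,0],[7,0,0],[7.6,0,0],[8.2,0,0],[8.6,0,0],[9,0,0],[9.2,0,0],[9.2,0,0],[9.2,0,0]], delta_rot=[[0,0,0],[0,0,0],[0,0,0],[0,0,0],[0,0,0],[0,0,0],[0,0,0],[0,0,0],[0,0,0],[0,0,0],[0,0,0],[0,0,0],[0,0,0],[0,0,0],[0,0,0],[0,0,0],[0,0,0],[0,0,0]], gripper=[0,0,0,0,0,0,0,0,0,0,0,0,0,0,0,0,0,0])

```text
clock: 13.92
tcp_pos: [0.5688, 0.2148, 0.0802]
tool_rot: [0.0, 0.736, 0.677, -0.0]
ft_force: [0.3, 1.2, -0.7]
finger_gap: 0.005
gripper_force: 0.0
```

send_rows(linear=[[-1,0,0],[-2.5,0,0],[-4.5,0,0],[-7,0,0],[-9,0,0],[-9.5,0,-2],[-10,0,-5],[-13,0,-7],[-17,0,-7],[-21,0,-7],[-24,0,-7],[-25,0,-7],[-25,0,-7]], delta_rot=[[0,0,0],[0,0,0],[0,0,0],[0,0,0],[0,0,0],[0,0,0],[0,0,0],[0,0,0],[0,0,0],[0,0,0],[0,0,0],[0,0,0],[0,0,0]], gripper=[0,0,0,0,0,0,0,0,0,0,0,0,0])

```text
clock: 15.0
tcp_pos: [0.5467, -0.0401, 0.1504]
tool_rot: [0.001, 0.739, 0.674, -0.001]
ft_force: [0.3, 0.3, -1.2]
finger_gap: 0.001
gripper_force: 0.0
```

```bash
python3 m.py
python3 - <<'E'
from h import *
c=capture("scene")
a=cv2.resize(c["frame"][150:290,180:380],(800,560),interpolation=cv2.INTER_CUBIC)
cv2.imwrite("pics/crop2.png",a[:,:,::-1])
E
```

```text
[ 0.29696235  0.30822971 -1.19725004] -0.10467781855275828 0.001160246424391173 0.15036199786260518
scene -0.092 889 [-0.0285  0.1081] [-0.1263 -0.0611]
  lever tip x 0.125 -0.093 0.108
scene 0 819 [-0.0252  0.1085] [-0.0336  0.0324]
  lever tip x 0.183 -0.002 0.108
scene 0.092 760 [-0.0267  0.1087] [0.0582 0.124 ]
  lever tip x 0.125 0.091 0.107
side -0.092 510 [-0.0263  0.0951] [-0.1226 -0.0576]
  lever tip x 0.123 -0.091 0.111
side 0 650 [-0.0262  0.099 ] [-0.0312  0.0356]
  lever tip x 0.182 0.001 0.109
side 0.092 554 [-0.0272  0.0966] [0.0586 0.1268]
  lever tip x 0.124 0.092 0.108
```

View pics/crop2.png

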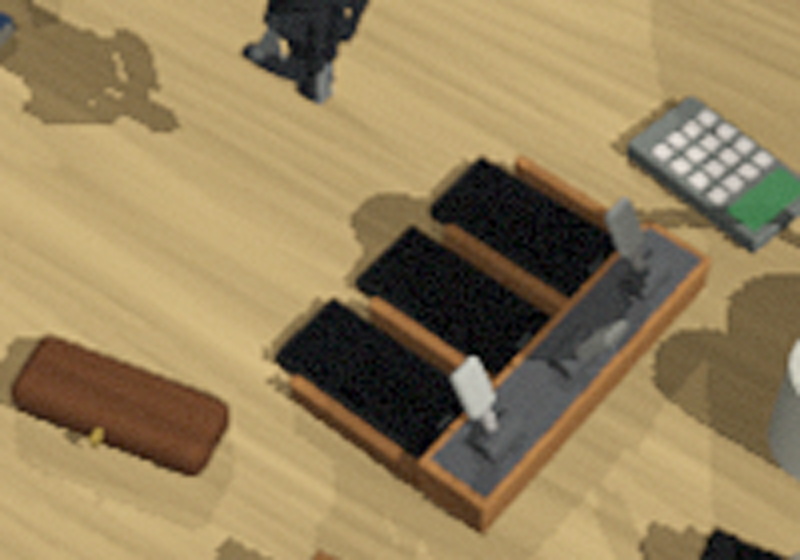

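The crop shows the phone in the middle bay level with the others. The middle lever has flipped away from the bays (600,345), and the other two levers are unchanged. The arm is clear.

```bash
python3 -c "
from workcell import close_job
print(close_job())"
```

```text
the job is handed in; nothing more can be done
None
```

The phone was slid along the desk into the middle bay and pushed home against the backstop. I then flipped that bay's lever on, left the docked phones and their switches as they were, and handed the job in at about 15 s.

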